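# Prop the file row with the book support that still grips

### The job

Two of the three steel book supports have worn, slippery soles: feel how hard each one drags by sliding it at least 5 cm along the desk, leave it where the slide ends until all three have been tried, and never lift or tip one. Then slide the one that grips best, about mid-width and square, against the sprung end box that sticks out of the row of blue box files, push that box gently fully home, and let go: the support has to hold it there. Leave the two slippery ones standing on the desk clear of the row, and do not disturb the cup, the tape or the paper bundle.

Things in the scene. Friction and masses are not known exactly. Their poses are not given: they have to be found in the camera images.
- support_a: one of three look-alike steel book supports on rubber soles, about 0.9 kg. Foot plate 110 (x) by 110 (y), 18 high; face plate 110 wide, 8 thick, 90 high along its +y end; upright grip tab in the middle, 14 thick (x), 30 long (y), from 18 to 75 above the desk, to be pinched lightly (some 10 N) across x. Origin: centre of the sole's underside, right below the tab. +y points out of the face, roughly to the row
- support_b: one of three look-alike steel book supports on rubber soles, about 0.9 kg. Foot plate 110 (x) by 110 (y), 18 high; face plate 110 wide, 8 thick, 90 high along its +y end; upright grip tab in the middle, 14 thick (x), 30 long (y), from 18 to 75 above the desk, to be pinched lightly (some 10 N) across x. Origin: centre of the sole's underside, right below the tab. +y points out of the face, roughly to the row
- support_c: one of three look-alike steel book supports on rubber soles, about 0.9 kg. Foot plate 110 (x) by 110 (y), 18 high; face plate 110 wide, 8 thick, 90 high along its +y end; upright grip tab in the middle, 14 thick (x), 30 long (y), from 18 to 75 above the desk, to be pinched lightly (some 10 N) across x. Origin: centre of the sole's underside, right below the tab. +y points out of the face, roughly to the row
- support_a_face (a point): centre line of the flat outer face of support_a, 50 above the desk, 55 from the support's origin along its +y. Slid level on the desk, nothing bearing down on it or taking its weight, a support with a sound sole drags with about 5 to 8 N, a worn one with under 1.5 N; names tell nothing
- support_b_face (a point): centre line of the flat outer face of support_b, 50 above the desk, 55 from the support's origin along its +y. Slid level on the desk, nothing bearing down on it or taking its weight, a support with a sound sole drags with about 5 to 8 N, a worn one with under 1.5 N; names tell nothing
- support_c_face (a point): centre line of the flat outer face of support_c, 50 above the desk, 55 from the support's origin along its +y. Slid level on the desk, nothing bearing down on it or taking its weight, a support with a sound sole drags with about 5 to 8 N, a worn one with under 1.5 N; names tell nothing
- end_box (a joint): travel of the last blue box file of the row, 180 (x) by 70 (y) by 110 high, on a sprung slide along the row: 0 = fully home against a hard stop, flush with the row; 0.03 m = pushed out by its spring, as at the start. The spring pushes it out, along the row's -y, with 3.0 N when out and 3.6 N when home; when let go unsupported it comes out again
- box_face (a point): middle of the flat open side of the end box, 50 above the desk; it moves with the box. Its x runs across the row, its y points into the row (the way to push, the same as the row's y)
- row: the fixed cradle with three blue box files, 188 wide (x), 110 high, ending in a fixed steel plate 125 high. Origin: on the desk, in the middle of the side that the end box goes home against; the row runs 300 along +y from there; the end box's open side is 70 out along -y when home, 100 at the start
- tape_roll: roll of tape, bystander, 100 across and 24 high, origin at the centre of its underside
- cup: white cup, bystander, 72 across and 85 high, origin at the centre of its underside
- bundle: tied bundle of papers, bystander, 120 by 160 by 65 high, origin at the centre of its underside
Mind the look-alikes: they are no part of the job. Leave any green or purple look-alike of the support_a alone.

How it is judged (in metres and radians):
On the way, in this order (a step that is already met when the one before it is completed fails the run):
1. all three supports have been slid along the desk, each now 40 mm or more from where it started (distance of each of support_a, support_b, support_c from where it was at the start of the episode above 0.04 m), for 0.1 s.
2. the end box is pushed home (within 5 mm) by a support that bears on it with more than 1.5 N (value of joint end_box below 0.005 m and contact force between any of support_a, support_b, support_c and end_box above 1.5 N), for 0.1 s.
At the end, for the whole second after the job is handed in: the end box is home within 5 mm, held by one released support at rest on the desk, face within 3 mm of the box's open side and 30 mm of its middle, square within 0.06 rad; the other two stand upright at rest on the desk, centres over 100 mm from the middle of that side (value of joint end_box below 0.005 m and height (world z) of each of support_a, support_b, support_c below 0.005 m and angle between each of support_a, support_b, support_c's own z axis and vertical below 0.05 rad and linear speed of each of support_a, support_b, support_c below 0.01 m/s and ((y of support_a_face in the frame of box_face between -0.003 and 0.003 m and x of support_a_face in the frame of box_face between -0.03 and 0.03 m and angle between the y axis of support_a and the y axis of box_face, either way round below 0.06 rad and horizontal distance between each of support_b, support_c and box_face above 0.1 m) or (y of support_b_face in the frame of box_face between -0.003 and 0.003 m and x of support_b_face in the frame of box_face between -0.03 and 0.03 m and angle between the y axis of support_b and the y axis of box_face, either way round below 0.06 rad and horizontal distance between each of support_a, support_c and box_face above 0.1 m) or (y of support_c_face in the frame of box_face between -0.003 and 0.003 m and x of support_c_face in the frame of box_face between -0.03 and 0.03 m and angle between the y axis of support_c and the y axis of box_face, either way round below 0.06 rad and horizontal distance between each of support_a, support_b and box_face above 0.1 m))); the robot touches nothing.
It fails at once if a support is lifted more than 12 mm off the desk or tipped by more than 0.2 rad (height (world z) of any of support_a, support_b, support_c above 0.012 m or angle between any of support_a, support_b, support_c's own z axis and vertical above 0.2 rad).
It fails at once if a support bears on the end box with more than 20 N (contact force between any of support_a, support_b, support_c and end_box above 20 N).
It fails at once if a bystander is moved by more than 20 mm (distance of any of tape_roll, cup, bundle from where it was at the start of the episode above 0.02 m).
It also fails if it takes over 72 s, if anything falls off the work surface, if the arm or the gripper's body presses on something with over 40 N, if the wrist force passes 120 N, or if a joint passes its speed limit or range.

### The arm

A 7-joint arm with a two-finger parallel gripper is mounted at the origin on the work surface. World frame = base frame: x ahead of the robot, y to its left, z up, the work surface at z = 0. Lengths are in mm, angles in rad, forces in N, time in s.
With the tool pointing down it reaches from about 425 to 950 mm from the base axis. Payload 16.7 kg.
Tool frame: the origin (TCP) lies midway between the tips of the shut fingers; the grasp point (between the pads) lies 19 mm behind it; z points along the fingers, y is the direction in which the jaws open and shut (so a half turn about z gives the same grasp; the last joint's range is limited). The gripper opens to 94 mm and grips with 3 to 60 N. Pads are 16 mm wide; open, the fingers measure 119 mm over their backs; the gripper's body (75 mm by 177 mm) begins 78 mm behind the grasp point.
Start: joints at [-1.308, 0.426, 0.074, 1.606, -0.034, 1.111, -0.067], TCP at [270.175, 618.53, 205.467] pointing down, gripper open.
Joint ranges: [-2.85, 2.85], [-0.5, 2.14], [-1.23, 1.37], [0.21, 2.46], [-1.02, 4.16], [0.16, 2.05], [-2.73, 2.73]. Speed limits (rad/s): [1.89, 1.89, 2.39, 2.39, 3.01, 3.01, 3.01].

### API

Orientations are given as a unit quaternion [w, x, y, z].
In Python, from bench import env gives the robot as it stands.
- The arm moves only by the tool carry_out, never from a script. Its argument "increments" is a list of rows, each an object with "dp": the shift along the tool's x, y, z in mm, a list of three; "twist": the turn, a rotation vector about the tool's x, y, z in degrees, a list of three; "hand": the opening, from 0 (shut) to 1 (fully open). A call has 1 to 10 rows; each row is the pose to reach, as a shift and turn from the pose commanded when the call began, along the tool's axes at that moment; what a row does not reach only later rows make up. A row lasts 1/8 s, in which the tool goes at most 62.5 mm and 10.7 degrees, less where a joint would pass 70% of its speed; a pose out of reach is approached as far as the arm can. A call with a gripper value outside its range is refused whole. The fingers move at their own pace and stop on an object; "force" is the grip in N (left out, the last holds). Time passes only in rows, so rows that repeat a pose let the fingers close. It gives the time, the measured TCP pose, the force and the opening at its end, in the units of the state.
- env.read_state(): the state, without advancing time (a new reading comes with each control period).
- env.read_camera(name): name is "side" or "top"; returns a dict with "color" (480x640x3 uint8, red, green, blue), "z_map" (480x640 float32, mm along the optical axis (not along the pixel's ray), 0 where there is no reading), "intrinsics" (3x3 intrinsics, pixels), "k1" (the pictures are not rectified: a ray, as slopes to the right and down, at radius r is drawn at 1 + k1 r^2 times it, then the intrinsics apply), "T" (4x4, takes a point from camera to world coordinates). Camera axes: x right, y down, z forward; pixel columns grow to the right and rows downward; lengths in mm; the calibration is good to about 2 mm. A picture is of the moment at which its call begins.
- env.hand_in(): hands the job in, once; it reports no verdict.
The state is a dict: "time_s": time; "joint_pos": joint angles; "dq": joint speeds; "joint_torque": joint torques, N m; "tool_pos": TCP position; "ee_rot": TCP orientation; "ft_force": force on the tool from outside, world axes, zero at the start; "wrist_torque": the same for the moment, N m; "opening": finger opening in mm.
Only numpy, scipy, OpenCV 4.12 (cv2) and the standard library are available. Lean on these libraries where they do the work, as an engineer would, in place of code of your own. Each camera call takes 0.05 s, during which the arm holds its last target.

## Working session

There is one attempt and no reset: what is moved stays moved. The work goes in short steps, Python scripts to look and compute and a tool call to move; the robot and the scene stay as the last step left them, time stands still between calls to the robot, and variables do not carry over. Pictures are saved under pics/ and viewed, and the job is handed in when it is done.

Besides the shell and the picture viewer there is one more tool, called after "Call:" as a command line: name --argument value ..., lists and objects as JSON in quotes. carry_out: Moves the arm, as the interface text tells. Its arguments: {"type":"object","properties":{"increments":{"type":"array","items":{"type":"object","properties":{"dp":{"type":"array","items":{"type":"number"}},"twist":{"type":"array","items":{"type":"number"}},"hand":{"type":"number"}}}},"force":{"type":"number"}},"required":["increments"]}

```bash
ls; mkdir -p pics
cat > h.py <<'E'
import numpy as np, cv2
from bench import env
def grab(name,tag):
    c=env.read_camera(name)
    np.savez(f'pics/{tag}.npz',**{k:np.asarray(v) for k,v in c.items()})
    cv2.imwrite(f'pics/{tag}.png',cv2.cvtColor(c['color'],cv2.COLOR_RGB2BGR))
    return c
def load(tag): return np.load(f'pics/{tag}.npz')
def cloud(c):
    K=c['intrinsics'];k1=float(c['k1']);z=c['z_map'].astype(float)
    v,u=np.mgrid[0:480,0:640]
    p=undist(c,np.stack([u.ravel(),v.ravel()],1))
    X=np.stack([p[:,0]*z.ravel(),p[:,1]*z.ravel(),z.ravel()],1)
    T=c['T'];W=X@T[:3,:3].T+T[:3,3]
    W[z.ravel()==0]=np.nan
    return W.reshape(480,640,3)
def undist(c,uv):
    K=np.asarray(c['intrinsics']);k1=float(c['k1'])
    return cv2.undistortPoints(np.asarray(uv,float).reshape(-1,1,2),K,np.array([k1,0,0,0,0.])).reshape(-1,2)
def atz(c,uv,h):
    p=undist(c,uv);d=np.c_[p,np.ones(len(p))]@c['T'][:3,:3].T;o=c['T'][:3,3]
    return o+d*((h-o[2])/d[:,2])[:,None]
E
python3 - <<'E'
from h import *
s=env.read_state()
for k,v in s.items(): print(k,np.round(v,3))
for n in ['top','side']:
    c=grab(n,n+'0'); print(c['intrinsics'],c['k1'],np.round(c['T'],3))
E
```

```text
pics
time_s 0.0
joint_pos [-1.309  0.427  0.074  1.607 -0.034  1.111 -0.067]
dq [-0.     0.001 -0.001 -0.002  0.     0.    -0.001]
joint_torque [-0.0000e+00 -9.3578e+01  3.6670e+00 -4.5420e+01 -4.9000e-02  2.0000e-02
  0.0000e+00]
tool_pos [270.018 618.187 204.787]
ee_rot [-0.     0.204  0.979 -0.001]
ft_force [ 0.603  0.426 -0.356]
wrist_torque [-0.023 -0.016 -0.029]
opening 93.938
[[532.66876496   0.         318.42979756]
 [  0.         532.66876496 245.72507519]
 [  0.           0.           1.        ]] -0.1520143579615986 [[ 1.500000e-02 -9.840000e-01  1.800000e-01  3.132360e+02]
 [-1.000000e+00 -1.700000e-02 -7.000000e-03  4.209700e+01]
 [ 9.000000e-03 -1.800000e-01 -9.840000e-01  1.140636e+03]
 [ 0.000000e+00  0.000000e+00  0.000000e+00  1.000000e+00]]
[[623.13824817   0.         319.51110315]
 [  0.         623.13824817 254.2563409 ]
 [  0.           0.           1.        ]] -0.16686654197070755 [[ 9.98000e-01 -4.40000e-02  4.00000e-02  4.65660e+02]
 [-6.00000e-02 -7.32000e-01  6.78000e-01 -8.09303e+02]
 [-0.00000e+00 -6.79000e-01 -7.34000e-01  9.64201e+02]
 [ 0.00000e+00  0.00000e+00  0.00000e+00  1.00000e+00]]
```

View pics/top0.png

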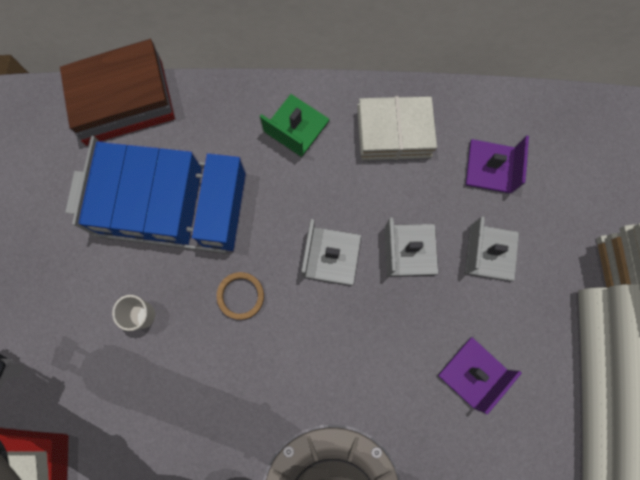

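View pics/side0.png

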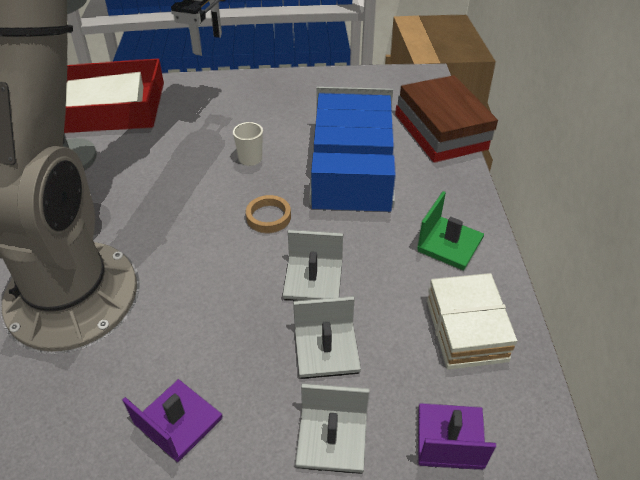

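Run:
```python
from h import *
im=cv2.imread('pics/top0.png')
cv2.imwrite('pics/t0a.png',cv2.resize(im[200:300,290:450],None,fx=5,fy=5,interpolation=cv2.INTER_CUBIC))
cv2.imwrite('pics/t0b.png',cv2.resize(im[200:300,440:540],None,fx=5,fy=5,interpolation=cv2.INTER_CUBIC))
cv2.imwrite('pics/t0c.png',cv2.resize(im[130:270,70:260],None,fx=4,fy=4,interpolation=cv2.INTER_CUBIC))
W=cloud(load('top0'))
Z=W[...,2]
print([np.round(W[v,u]) for u,v in [(345,265),(425,255),(505,258),(221,190),(150,190),(280,340),(400,120),(240,275),(333,254)]])
```

```text
[array([478., -22.,  20.]), array([ 502., -195.,   20.]), array([ 498., -373.,   19.]), array([612., 233., 113.]), array([612., 380., 108.]), array([318., 113.,   1.]), array([ 791., -138.,   66.]), array([452., 200.,  24.]), array([492.,   5.,  72.])]
```

View pics/t0a.png

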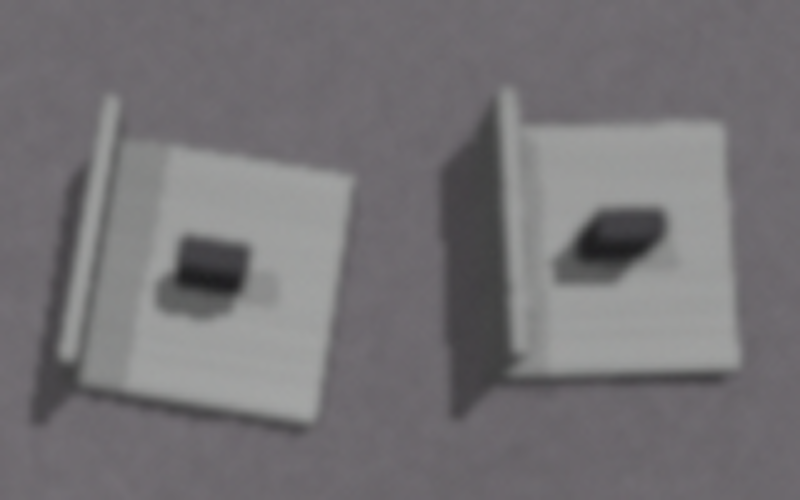

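View pics/t0b.png

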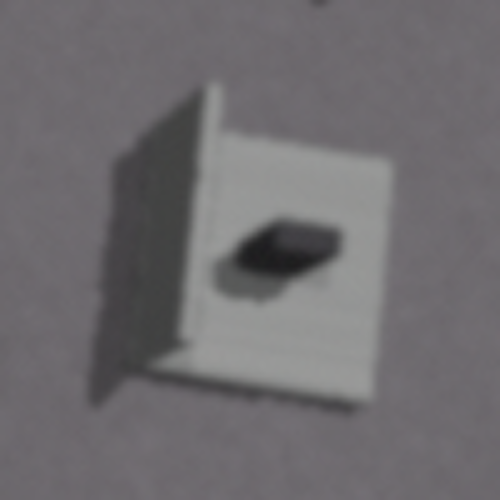

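View pics/t0c.png

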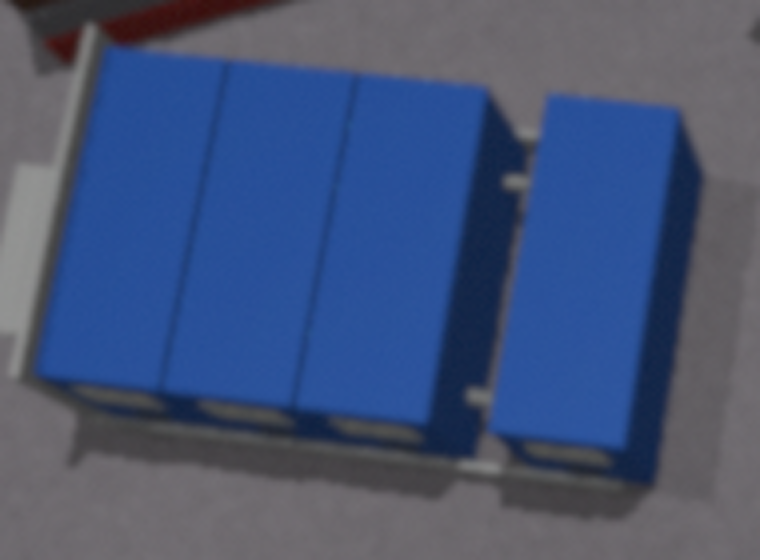

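Run:
```python
from h import *
c=load('top0')
def P(o,f,pts,h): return atz(c,(np.array(pts,float)+.5)/f-.5+np.array(o),h)[:,:2]
def ang(a,b): d=b-a; return np.degrees(np.arctan2(d[1],d[0]))
for n,o,tab,face,rear in [('S1',(290,200),[(214,254)],[(112,96),(67,361)],[(353,177),(316,424)]),
 ('S2',(290,200),[(632,222)],[(508,88),(518,355)],[(723,122),(740,370)]),
 ('S3',(440,200),[(311,236)],[(214,85),(188,345)],[(391,160),(372,404)])]:
    t=P(o,5,tab,75)[0];f=P(o,5,face,90);r=P(o,5,rear,18)
    xf=f[0]-f[1];xr=r[0]-r[1]
    print(n,'tab',t,'face mid',f.mean(0),'rear mid',r.mean(0),'len',np.linalg.norm(xf),np.linalg.norm(xr),'yaw',ang(f[1],f[0]),ang(r[1],r[0]))
    for y in (ang(f[1],f[0]),ang(r[1],r[0])):
        yv=np.array([-np.sin(np.radians(y)),np.cos(np.radians(y))]); print('   origins',f.mean(0)-51*yv,r.mean(0)+55*yv)
b=P((70,130),4,[(678,107),(628,447),(494,434),(548,94)],110)
print('box',b,'mid',b[:2].mean(0),'yaw',ang(b[1],b[0]),ang(b[2],b[3]),np.linalg.norm(b[0]-b[1]),np.linalg.norm(b[1]-b[2]))
r=P((70,130),4,[(487,88),(430,424),(105,48),(38,376)],110)
print('row',r,ang(r[1],r[0]),ang(r[0],r[2])-90,ang(r[1],r[3])-90)
W=cloud(c)
for h0,h1,box,nm in [(60,90,(310,345,235,270),'tab1')]: pass
```

```text
S1 tab [499.05116195   6.48575664] face mid [506.46416241  56.97133994] rear mid [490.13200231 -47.22588764] len 109.56737085070723 108.1920537063569 yaw -8.395786358992549 -8.24990697943701
   origins [499.01763838   6.51790319] [498.16256744   7.1846814 ]
   origins [499.14612064   6.49910733] [498.02400815   7.20495145]
S2 tab [ 515.21978086 -164.85770767] face mid [ 512.25054142 -113.51436888] rear mid [ 516.66828967 -219.3855309 ] len 109.51326219827014 108.9431924350952 yaw 1.5599365840734867 2.5393996562032317
   origins [ 513.63889739 -164.49546801] [ 515.17104304 -164.4059142 ]
   origins [ 514.51016661 -164.46428639] [ 514.23143898 -164.43954143]
S3 tab [ 512.44319944 -346.18206808] face mid [ 518.11197321 -294.59161913] rear mid [ 503.60995655 -398.4841778 ] len 109.52254049385407 109.51110900096835 yaw -8.074309314721177 -7.472901480146664
   origins [ 510.9486507  -345.08604269] [ 511.33510827 -344.02940729]
   origins [ 511.47905267 -345.15844981] [ 510.76310616 -343.95132118]
box [[684.5673943  200.05403393]
 [507.46192887 216.73767104]
 [512.91161946 284.15122802]
 [691.03280335 267.57758202]] mid [596.01466159 208.39585248] yaw -5.381479364417143 -5.31589577780296 177.88954335223252 67.63347390848992
row [[694.12002326 299.5887187 ]
 [517.46107544 316.82586987]
 [716.77426416 507.52715623]
 [539.34821022 524.37629371]] -5.5728827117576545 -6.217672888937216 -6.019851043059191
```

```bash
cat > p.py <<'E'
import sys,json,numpy as np
from scipy.spatial.transform import Rotation as Ro
from bench import env
# usage: p.py x y z jawyaw   (jawyaw = world angle of tool y) ; from measured pose
s=env.read_state()
q=s['ee_rot'];R=Ro.from_quat([q[1],q[2],q[3],q[0]]);p=np.array(s['tool_pos'])
x,y,z,a=map(float,sys.argv[1:5])
ar=np.radians(a)
T=Ro.from_matrix(np.array([[-np.sin(ar),np.cos(ar),0],[np.cos(ar),np.sin(ar),0],[0,0,-1]]).T)
M=R.as_matrix()
print('t',s['time_s'],'pos',p.round(1),'jaw',np.degrees(np.arctan2(M[1,1],M[0,1])).round(2),'ft',np.round(s['ft_force'],2),'open',round(s['opening'],1))
print('dp',R.inv().apply(np.array([x,y,z])-p).round(1),'twist',np.degrees((R.inv()*T).as_rotvec()).round(2))
E
python3 p.py 400 270 205 30; python3 p.py 499 6.7 205 -8.3
python3 - <<'E'
import sys; sys.argv=['']
from h import *
W=cloud(load('top0'))
for n,(u0,u1,v0,v1),h in [('tape',(205,275,262,330),15),('green',(255,335,90,160),10),('bundle',(350,445,90,165),50),('purple',(430,525,330,420),12)]:
    w=W[v0:v1,u0:u1].reshape(-1,3); w=w[w[:,2]>h]; print(n,w.min(0).round(),w.max(0).round())
E
```

```text
t 0.1 pos [270.1 618.2 204.9] jaw 66.4 ft [-0.13 -0.49 -0.21] open 94.1
dp [-2.585e+02 -2.671e+02  2.000e-01] twist [-6.00e-02  3.00e-02  3.64e+01]
t 0.1 pos [270.1 618.2 204.9] jaw 66.4 ft [-0.13 -0.49 -0.21] open 94.1
dp [-4.546e+02 -4.687e+02  4.000e-01] twist [-5.00e-02  5.00e-02  7.47e+01]
tape [359. 150.  15.] [458. 247.  30.]
green [721.  15.  10.] [874. 166.  95.]
bundle [ 720. -215.   51.] [850. -49.  73.]
purple [ 175. -372.   12.] [ 328. -220.   95.]
```

Call:
carry_out --increments '[{"dp": [-40, -41, 0], "twist": [0, 0, 7], "hand": 1}, {"dp": [-80, -82, 0], "twist": [0, 0, 14], "hand": 1}, {"dp": [-120, -123, 0], "twist": [0, 0, 21], "hand": 1}, {"dp": [-160, -164, 0], "twist": [0, 0, 28], "hand": 1}, {"dp": [-200, -205, 0], "twist": [0, 0, 35], "hand": 1}, {"dp": [-240, -246, 0], "twist": [0, 0, 42], "hand": 1}, {"dp": [-280, -287, 0], "twist": [0, 0, 49], "hand": 1}, {"dp": [-320, -328, 0], "twist": [0, 0, 56], "hand": 1}]' --force 10

```text
time_s: 1.1
tool_pos: [432.4, 188.0, 205.5]
ee_rot: [-0.0, 0.642, 0.767, 0.0]
ft_force: [1.1, 0.8, 0.1]
opening: 93.6
```

```bash
python3 p.py 499 6.7 120 -8.3
```

```text
t 1.1 pos [432.4 188.  205.5] jaw 10.18 ft [1.05 0.84 0.09] open 93.6
dp [-190.3   33.6   85.4] twist [-0.000e+00 -1.000e-02  1.848e+01]
```

Call:
carry_out --increments '[{"dp": [-48, 8, 0], "twist": [0, 0, 5], "hand": 1}, {"dp": [-96, 17, 10], "twist": [0, 0, 10], "hand": 1}, {"dp": [-144, 25, 40], "twist": [0, 0, 15], "hand": 1}, {"dp": [-190, 33.5, 70], "twist": [0, 0, 18.5], "hand": 1}, {"dp": [-190, 33.5, 85], "twist": [0, 0, 18.5], "hand": 1}, {"dp": [-190, 33.5, 85], "twist": [0, 0, 18.5], "hand": 1}, {"dp": [-190, 33.5, 85], "twist": [0, 0, 18.5], "hand": 1}]'

```text
time_s: 1.98
tool_pos: [499.5, 10.1, 121.1]
ee_rot: [-0.0, 0.755, 0.656, 0.0]
ft_force: [-0.5, 0.7, 0.0]
opening: 94.4
```

```bash
python3 p.py 499 6.7 28 -8.3; python3 -c "
from h import *
grab('top','top1');im=cv2.imread('pics/top1.png');cv2.imwrite('pics/t1.png',im)
grab('side','side1')"
```

```text
t 1.975 pos [499.5  10.1 121.1] jaw -7.99 ft [-0.51  0.65  0.  ] open 94.4
dp [-3.5 -0.1 93.1] twist [ 0.02 -0.03  0.31]
```

View pics/side1.png

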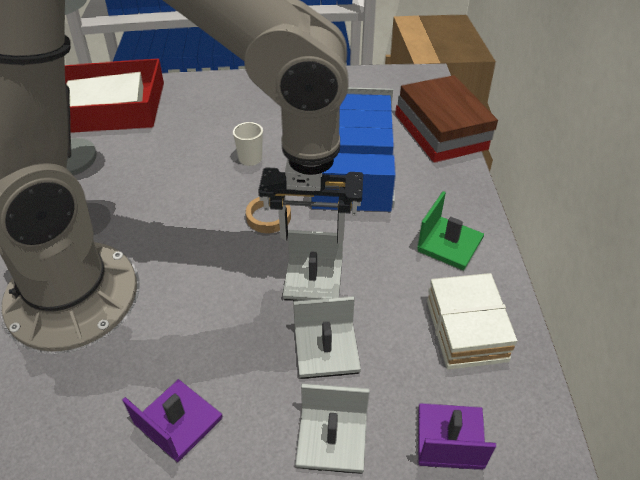

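Call:
carry_out --increments '[{"dp": [-3.5, 0, 40], "twist": [0, 0, 0.3], "hand": 1}, {"dp": [-3.5, 0, 75], "twist": [0, 0, 0.3], "hand": 1}, {"dp": [-3.5, 0, 90], "twist": [0, 0, 0.3], "hand": 0.7}, {"dp": [-3.5, 0, 93], "twist": [0, 0, 0.3], "hand": 0.4}, {"dp": [-3.5, 0, 93], "twist": [0, 0, 0.3], "hand": 0.25}, {"dp": [-3.5, 0, 93], "twist": [0, 0, 0.3], "hand": 0.2}]'

```text
time_s: 2.82
tool_pos: [499.6, 5.8, 28.5]
ee_rot: [0.0, 0.757, 0.653, 0.001]
ft_force: [-0.6, -0.5, -0.2]
opening: 57.5
```

```bash
python3 p.py 499 6.7 28 -8.3
```

```text
t 2.825 pos [499.6   5.8  28.5] jaw -8.39 ft [-0.55 -0.46 -0.16] open 57.5
dp [ 0.8 -0.7  0.5] twist [ 0.08 -0.04 -0.09]
```

Close with a light grip.

Call:
carry_out --increments '[{"dp": [0, 0, 0], "twist": [0, 0, 0], "hand": 0.2}, {"dp": [0, 0, 0], "twist": [0, 0, 0], "hand": 0.15}, {"dp": [0, 0, 0], "twist": [0, 0, 0], "hand": 0}, {"dp": [0, 0, 0], "twist": [0, 0, 0], "hand": 0}, {"dp": [0, 0, 0], "twist": [0, 0, 0], "hand": 0}, {"dp": [0, 0, 0], "twist": [0, 0, 0], "hand": 0}]' --force 10

```text
time_s: 3.58
tool_pos: [499.1, 5.5, 27.5]
ee_rot: [0.0, 0.757, 0.653, 0.0]
ft_force: [2.2, -0.2, -0.0]
opening: 13.9
```

```bash
python3 p.py 447 6.7 28 -8.3
```

```text
t 3.575 pos [499.1   5.5  27.5] jaw -8.4 ft [ 2.16 -0.2  -0.04] open 13.9
dp [ -6.4 -51.8  -0.5] twist [ 0.02  0.   -0.1 ]
```

Call:
carry_out --increments '[{"dp": [0, -3, 0], "twist": [0, 0, 0], "hand": 0}, {"dp": [0, -6, 0], "twist": [0, 0, 0], "hand": 0}, {"dp": [0, -9, 0], "twist": [0, 0, 0], "hand": 0}, {"dp": [0, -12, 0], "twist": [0, 0, 0], "hand": 0}, {"dp": [0, -15, 0], "twist": [0, 0, 0], "hand": 0}, {"dp": [0, -18, 0], "twist": [0, 0, 0], "hand": 0}]'

```text
time_s: 4.32
tool_pos: [481.0, 8.2, 27.5]
ee_rot: [0.0, 0.757, 0.653, 0.0]
ft_force: [4.5, -0.2, -1.0]
opening: 13.5
```

Call:
carry_out --increments '[{"dp": [0, -3, 0], "twist": [0, 0, 0], "hand": 0}, {"dp": [0, -6, 0], "twist": [0, 0, 0], "hand": 0}, {"dp": [0, -9, 0], "twist": [0, 0, 0], "hand": 0}, {"dp": [0, -12, 0], "twist": [0, 0, 0], "hand": 0}, {"dp": [0, -15, 0], "twist": [0, 0, 0], "hand": 0}, {"dp": [0, -18, 0], "twist": [0, 0, 0], "hand": 0}]'

```text
time_s: 5.08
tool_pos: [463.2, 10.8, 27.5]
ee_rot: [0.0, 0.757, 0.653, 0.0]
ft_force: [5.2, -1.0, 0.2]
opening: 14.0
```

Call:
carry_out --increments '[{"dp": [0, -3, 0], "twist": [0, 0, 0], "hand": 0}, {"dp": [0, -6, 0], "twist": [0, 0, 0], "hand": 0}, {"dp": [0, -9, 0], "twist": [0, 0, 0], "hand": 0}, {"dp": [0, -12, 0], "twist": [0, 0, 0], "hand": 0}, {"dp": [0, -15, 0], "twist": [0, 0, 0], "hand": 0}, {"dp": [0, -18, 0], "twist": [0, 0, 0], "hand": 0}]'

```text
time_s: 5.82
tool_pos: [445.3, 13.5, 27.5]
ee_rot: [0.0, 0.757, 0.653, 0.0]
ft_force: [5.0, -0.7, -0.2]
opening: 13.9
```

```bash
python3 p.py 447 6.7 28 -8.3
```

```text
t 5.825 pos [445.3  13.5  27.5] jaw -8.39 ft [ 5.04 -0.69 -0.24] open 13.9
dp [-6.5  2.7 -0.5] twist [ 0.    0.   -0.09]
```

Call:
carry_out --increments '[{"dp": [0, 0, 0], "twist": [0, 0, 0], "hand": 0.3}, {"dp": [0, 0, 0], "twist": [0, 0, 0], "hand": 0.6}, {"dp": [0, 0, -3], "twist": [0, 0, 0], "hand": 0.6}, {"dp": [0, 0, -45], "twist": [0, 0, 0], "hand": 0.8}, {"dp": [0, 0, -92], "twist": [0, 0, 0], "hand": 0.8}, {"dp": [0, 0, -92], "twist": [0, 0, 0], "hand": 0.8}]'

```text
time_s: 6.58
tool_pos: [447.0, 13.9, 122.1]
ee_rot: [0.001, 0.757, 0.653, 0.002]
ft_force: [-0.9, 0.4, -0.9]
opening: 70.3
```

```bash
python3 p.py 514.6 -164.5 120 2
```

```text
t 6.575 pos [447.   13.9 122.1] jaw -8.4 ft [-0.87  0.41 -0.9 ] open 70.3
dp [-166.6   92.9    2. ] twist [  0.23  -0.15 -10.4 ]
```

Call:
carry_out --increments '[{"dp": [-42, 23, 0], "twist": [0, 0, -3], "hand": 0.8}, {"dp": [-84, 47, 0], "twist": [0, 0, -6], "hand": 0.8}, {"dp": [-126, 70, 0], "twist": [0, 0, -9], "hand": 0.8}, {"dp": [-166.6, 92.5, 0], "twist": [0, 0, -10.4], "hand": 0.8}, {"dp": [-166.6, 92.5, 0], "twist": [0, 0, -10.4], "hand": 0.8}, {"dp": [-166.6, 92.5, 0], "twist": [0, 0, -10.4], "hand": 0.8}]'

```text
time_s: 7.32
tool_pos: [511.9, -164.6, 118.6]
ee_rot: [-0.001, 0.695, 0.719, -0.001]
ft_force: [-0.1, 0.2, -0.5]
opening: 75.2
```

```bash
python3 p.py 514.6 -164.5 28 2
```

```text
t 7.325 pos [ 511.9 -164.6  118.6] jaw 1.97 ft [-0.11  0.16 -0.49] open 75.2
dp [ 0.   2.9 90.6] twist [-0.1  -0.02 -0.03]
```

Call:
carry_out --increments '[{"dp": [0, 2.3, 40], "twist": [0, 0, 0], "hand": 0.8}, {"dp": [0, 2.3, 75], "twist": [0, 0, 0], "hand": 0.5}, {"dp": [0, 2.3, 90], "twist": [0, 0, 0], "hand": 0.35}, {"dp": [0, 2.3, 91], "twist": [0, 0, 0], "hand": 0.25}, {"dp": [0, 2.3, 91], "twist": [0, 0, 0], "hand": 0.25}]'

```text
time_s: 7.95
tool_pos: [515.5, -164.7, 29.5]
ee_rot: [0.0, 0.695, 0.719, 0.0]
ft_force: [0.8, 0.0, 0.3]
opening: 39.2
```

```bash
python3 p.py 514.6 -164.5 28 2
```

```text
t 7.95 pos [ 515.5 -164.7   29.5] jaw 2.02 ft [0.76 0.04 0.27] open 39.2
dp [ 0.2 -0.9  1.5] twist [0.07 0.01 0.02]
```

Grip and slide S2 about 54 mm towards -x.

Call:
carry_out --increments '[{"dp": [0, 0, 0], "twist": [0, 0, 0], "hand": 0.15}, {"dp": [0, 0, 0], "twist": [0, 0, 0], "hand": 0}, {"dp": [0, 0, 0], "twist": [0, 0, 0], "hand": 0}, {"dp": [0, 0, 0], "twist": [0, 0, 0], "hand": 0}, {"dp": [0, 0, 0], "twist": [0, 0, 0], "hand": 0}]' --force 10

```text
time_s: 8.57
tool_pos: [515.3, -164.8, 29.0]
ee_rot: [0.0, 0.695, 0.719, 0.0]
ft_force: [-1.0, 1.3, 7.5]
opening: 13.9
```

Call:
carry_out --increments '[{"dp": [0, -3, 0], "twist": [0, 0, 0], "hand": 0}, {"dp": [0, -6, 0], "twist": [0, 0, 0], "hand": 0}, {"dp": [0, -9, 0], "twist": [0, 0, 0], "hand": 0}, {"dp": [0, -12, 0], "twist": [0, 0, 0], "hand": 0}, {"dp": [0, -15, 0], "twist": [0, 0, 0], "hand": 0}, {"dp": [0, -18, 0], "twist": [0, 0, 0], "hand": 0}]'

```text
time_s: 9.32
tool_pos: [497.7, -165.6, 29.0]
ee_rot: [0.001, 0.695, 0.719, 0.0]
ft_force: [3.9, 0.2, 6.0]
opening: 14.1
```

Call:
carry_out --increments '[{"dp": [0, -3, 0], "twist": [0, 0, 0], "hand": 0}, {"dp": [0, -6, 0], "twist": [0, 0, 0], "hand": 0}, {"dp": [0, -9, 0], "twist": [0, 0, 0], "hand": 0}, {"dp": [0, -12, 0], "twist": [0, 0, 0], "hand": 0}, {"dp": [0, -15, 0], "twist": [0, 0, 0], "hand": 0}, {"dp": [0, -18, 0], "twist": [0, 0, 0], "hand": 0}]'

```text
time_s: 10.07
tool_pos: [479.7, -166.3, 29.0]
ee_rot: [0.001, 0.695, 0.719, 0.0]
ft_force: [3.2, 0.5, 6.0]
opening: 13.7
```

Call:
carry_out --increments '[{"dp": [0, -3, 0], "twist": [0, 0, 0], "hand": 0}, {"dp": [0, -6, 0], "twist": [0, 0, 0], "hand": 0}, {"dp": [0, -9, 0], "twist": [0, 0, 0], "hand": 0}, {"dp": [0, -12, 0], "twist": [0, 0, 0], "hand": 0}, {"dp": [0, -15, 0], "twist": [0, 0, 0], "hand": 0}, {"dp": [0, -18, 0], "twist": [0, 0, 0], "hand": 0}]'

```text
time_s: 10.82
tool_pos: [461.7, -166.9, 29.0]
ee_rot: [0.001, 0.695, 0.719, 0.0]
ft_force: [4.0, -0.7, 6.0]
opening: 14.3
```

Call:
carry_out --increments '[{"dp": [0, 0, 0], "twist": [0, 0, 0], "hand": 0.25}, {"dp": [0, 0, 0], "twist": [0, 0, 0], "hand": 0.25}, {"dp": [0, 0, 0], "twist": [0, 0, 0], "hand": 0.25}, {"dp": [0, 0, 0], "twist": [0, 0, 0], "hand": 0}, {"dp": [0, 0, 0], "twist": [0, 0, 0], "hand": 0}, {"dp": [0, 0, 0], "twist": [0, 0, 0], "hand": 0}, {"dp": [0, 0, 0], "twist": [0, 0, 0], "hand": 0}]'

```text
time_s: 11.7
tool_pos: [461.0, -166.7, 28.4]
ee_rot: [0.0, 0.695, 0.719, -0.0]
ft_force: [0.6, -0.3, -1.6]
opening: 14.3
```

Call:
carry_out --increments '[{"dp": [0, -3, 0], "twist": [0, 0, 0], "hand": 0}, {"dp": [0, -6, 0], "twist": [0, 0, 0], "hand": 0}, {"dp": [0, -9, 0], "twist": [0, 0, 0], "hand": 0}]'

```text
time_s: 12.08
tool_pos: [451.6, -167.0, 28.4]
ee_rot: [-0.0, 0.695, 0.719, -0.0]
ft_force: [0.7, -0.4, -3.5]
opening: 14.1
```

Call:
carry_out --increments '[{"dp": [0, -3, 0], "twist": [0, 0, 0], "hand": 0}, {"dp": [0, -6, 0], "twist": [0, 0, 0], "hand": 0}, {"dp": [0, -9, 0], "twist": [0, 0, 0], "hand": 0}]'

```text
time_s: 12.45
tool_pos: [442.7, -167.3, 28.5]
ee_rot: [-0.0, 0.695, 0.719, -0.0]
ft_force: [0.2, -0.5, -4.0]
opening: 14.0
```

Call:
carry_out --increments '[{"dp": [0, 0, 0], "twist": [0, 0, 0], "hand": 0.3}, {"dp": [0, 0, 0], "twist": [0, 0, 0], "hand": 0.6}, {"dp": [0, 0, -3], "twist": [0, 0, 0], "hand": 0.6}, {"dp": [0, 0, -45], "twist": [0, 0, 0], "hand": 0.8}, {"dp": [0, 0, -92], "twist": [0, 0, 0], "hand": 0.8}, {"dp": [0, 0, -92], "twist": [0, 0, 0], "hand": 0.8}]'

```text
time_s: 13.2
tool_pos: [444.8, -167.7, 123.3]
ee_rot: [0.002, 0.695, 0.719, 0.002]
ft_force: [0.9, 0.3, -1.0]
opening: 70.6
```

```bash
python3 p.py 511.3 -344.7 120 -7.8
```

```text
t 13.2 pos [ 444.8 -167.7  123.3] jaw 2.01 ft [ 0.94  0.27 -0.96] open 70.6
dp [-179.3   60.3    3.6] twist [ 0.29 -0.03  9.81]
```

Call:
carry_out --increments '[{"dp": [-45, 15, 0], "twist": [0, 0, 3], "hand": 0.8}, {"dp": [-90, 30, 0], "twist": [0, 0, 6], "hand": 0.8}, {"dp": [-135, 45, 0], "twist": [0, 0, 9], "hand": 0.8}, {"dp": [-179, 62, 0], "twist": [0, 0, 9.8], "hand": 0.8}, {"dp": [-179, 62, 0], "twist": [0, 0, 9.8], "hand": 0.8}, {"dp": [-179, 62, 0], "twist": [0, 0, 9.8], "hand": 0.8}]'

```text
time_s: 13.95
tool_pos: [510.5, -343.5, 119.5]
ee_rot: [-0.001, 0.754, 0.657, -0.0]
ft_force: [-0.3, 0.2, -1.1]
opening: 75.3
```

```bash
python3 p.py 511.3 -344.7 28 -7.8
```

```text
t 13.95 pos [ 510.5 -343.5  119.5] jaw -7.81 ft [-0.29  0.24 -1.06] open 75.3
dp [-1.2  1.1 91.5] twist [-0.09 -0.03 -0.01]
```

Call:
carry_out --increments '[{"dp": [-1, 0.5, 40], "twist": [0, 0, 0], "hand": 0.8}, {"dp": [-1, 0.5, 75], "twist": [0, 0, 0], "hand": 0.5}, {"dp": [-1, 0.5, 91], "twist": [0, 0, 0], "hand": 0.3}, {"dp": [-1, 0.5, 91], "twist": [0, 0, 0], "hand": 0.25}, {"dp": [-1, 0.5, 91], "twist": [0, 0, 0], "hand": 0.25}, {"dp": [-1, 0.5, 91], "twist": [0, 0, 0], "hand": 0.25}, {"dp": [-1, 0.5, 91], "twist": [0, 0, 0], "hand": 0.25}]'

```text
time_s: 14.82
tool_pos: [512.0, -345.2, 30.2]
ee_rot: [0.0, 0.754, 0.657, 0.0]
ft_force: [-0.2, 0.4, 0.0]
opening: 23.6
```

Call:
carry_out --increments '[{"dp": [0, 0, 0], "twist": [0, 0, 0], "hand": 0.25}, {"dp": [0, 0, 0], "twist": [0, 0, 0], "hand": 0}, {"dp": [0, 0, 0], "twist": [0, 0, 0], "hand": 0}, {"dp": [0, 0, 0], "twist": [0, 0, 0], "hand": 0}, {"dp": [0, 0, 0], "twist": [0, 0, 0], "hand": 0}, {"dp": [0, 0, 0], "twist": [0, 0, 0], "hand": 0}]'

```text
time_s: 15.58
tool_pos: [511.8, -345.1, 29.6]
ee_rot: [0.0, 0.754, 0.657, 0.0]
ft_force: [1.1, -0.3, 2.5]
opening: 14.0
```

Call:
carry_out --increments '[{"dp": [0, -3, 0], "twist": [0, 0, 0], "hand": 0}, {"dp": [0, -6, 0], "twist": [0, 0, 0], "hand": 0}, {"dp": [0, -9, 0], "twist": [0, 0, 0], "hand": 0}, {"dp": [0, -12, 0], "twist": [0, 0, 0], "hand": 0}, {"dp": [0, -15, 0], "twist": [0, 0, 0], "hand": 0}, {"dp": [0, -18, 0], "twist": [0, 0, 0], "hand": 0}]'

```text
time_s: 16.32
tool_pos: [493.6, -342.7, 29.6]
ee_rot: [0.0, 0.754, 0.657, 0.0]
ft_force: [3.9, -0.7, 4.7]
opening: 13.8
```

Call:
carry_out --increments '[{"dp": [0, -3, 0], "twist": [0, 0, 0], "hand": 0}, {"dp": [0, -6, 0], "twist": [0, 0, 0], "hand": 0}, {"dp": [0, -9, 0], "twist": [0, 0, 0], "hand": 0}, {"dp": [0, -12, 0], "twist": [0, 0, 0], "hand": 0}, {"dp": [0, -15, 0], "twist": [0, 0, 0], "hand": 0}, {"dp": [0, -18, 0], "twist": [0, 0, 0], "hand": 0}]'

```text
time_s: 17.08
tool_pos: [475.8, -340.3, 29.6]
ee_rot: [0.0, 0.754, 0.657, 0.0]
ft_force: [3.6, -0.9, 5.1]
opening: 14.4
```

Call:
carry_out --increments '[{"dp": [0, -3, 0], "twist": [0, 0, 0], "hand": 0}, {"dp": [0, -6, 0], "twist": [0, 0, 0], "hand": 0}, {"dp": [0, -9, 0], "twist": [0, 0, 0], "hand": 0}, {"dp": [0, -12, 0], "twist": [0, 0, 0], "hand": 0}, {"dp": [0, -15, 0], "twist": [0, 0, 0], "hand": 0}, {"dp": [0, -18, 0], "twist": [0, 0, 0], "hand": 0}]'

```text
time_s: 17.82
tool_pos: [457.9, -337.8, 29.6]
ee_rot: [0.0, 0.754, 0.657, -0.0]
ft_force: [3.8, -1.1, 5.2]
opening: 14.0
```

Call:
carry_out --increments '[{"dp": [0, 0, 0], "twist": [0, 0, 0], "hand": 0.25}, {"dp": [0, 0, 0], "twist": [0, 0, 0], "hand": 0.25}, {"dp": [0, 0, 0], "twist": [0, 0, 0], "hand": 0.25}, {"dp": [0, 0, 0], "twist": [0, 0, 0], "hand": 0.25}, {"dp": [0, 0, 0], "twist": [0, 0, 0], "hand": 0.25}]'

```text
time_s: 18.45
tool_pos: [458.0, -337.8, 29.4]
ee_rot: [-0.0, 0.754, 0.657, -0.0]
ft_force: [0.8, 0.4, 0.3]
opening: 23.4
```

Call:
carry_out --increments '[{"dp": [0, 0, 0], "twist": [0, 0, 0], "hand": 0}, {"dp": [0, 0, 0], "twist": [0, 0, 0], "hand": 0}, {"dp": [0, 0, 0], "twist": [0, 0, 0], "hand": 0}, {"dp": [0, 0, 0], "twist": [0, 0, 0], "hand": 0}]'

```text
time_s: 18.95
tool_pos: [458.0, -337.8, 29.5]
ee_rot: [-0.0, 0.754, 0.657, -0.0]
ft_force: [-0.1, -0.5, 0.0]
opening: 13.8
```

Call:
carry_out --increments '[{"dp": [0, -3, 0], "twist": [0, 0, 0], "hand": 0}, {"dp": [0, -6, 0], "twist": [0, 0, 0], "hand": 0}, {"dp": [0, -9, 0], "twist": [0, 0, 0], "hand": 0}]'

```text
time_s: 19.32
tool_pos: [448.9, -336.5, 29.5]
ee_rot: [-0.0, 0.754, 0.657, -0.0]
ft_force: [1.7, -0.5, -1.7]
opening: 13.9
```

Call:
carry_out --increments '[{"dp": [0, -3, 0], "twist": [0, 0, 0], "hand": 0}, {"dp": [0, -6, 0], "twist": [0, 0, 0], "hand": 0}, {"dp": [0, -9, 0], "twist": [0, 0, 0], "hand": 0}]'

```text
time_s: 19.7
tool_pos: [440.0, -335.3, 29.5]
ee_rot: [-0.0, 0.754, 0.657, -0.0]
ft_force: [1.9, 0.1, -3.8]
opening: 14.0
```

Call:
carry_out --increments '[{"dp": [0, 0, 0], "twist": [0, 0, 0], "hand": 0.25}, {"dp": [0, 0, 0], "twist": [0, 0, 0], "hand": 0.25}, {"dp": [0, 0, 0], "twist": [0, 0, 0], "hand": 0.25}, {"dp": [0, 0, 0], "twist": [0, 0, 0], "hand": 0.25}, {"dp": [0, 0, 0], "twist": [0, 0, 0], "hand": 0}, {"dp": [0, 0, 0], "twist": [0, 0, 0], "hand": 0}, {"dp": [0, 0, 0], "twist": [0, 0, 0], "hand": 0}, {"dp": [0, 0, 0], "twist": [0, 0, 0], "hand": 0}]'

```text
time_s: 20.7
tool_pos: [440.2, -335.3, 29.5]
ee_rot: [-0.0, 0.754, 0.657, -0.0]
ft_force: [-0.3, -0.0, -0.2]
opening: 13.7
```

Call:
carry_out --increments '[{"dp": [-3, 0, 0], "twist": [0, 0, 0], "hand": 0}, {"dp": [-6, 0, 0], "twist": [0, 0, 0], "hand": 0}, {"dp": [-9, 0, 0], "twist": [0, 0, 0], "hand": 0}]'

```text
time_s: 21.08
tool_pos: [439.0, -344.4, 29.5]
ee_rot: [-0.0, 0.754, 0.657, 0.0]
ft_force: [-0.9, 2.4, -0.6]
opening: 13.8
```

Call:
carry_out --increments '[{"dp": [-3, 0, 0], "twist": [0, 0, 0], "hand": 0}, {"dp": [-6, 0, 0], "twist": [0, 0, 0], "hand": 0}, {"dp": [-9, 0, 0], "twist": [0, 0, 0], "hand": 0}]'

```text
time_s: 21.45
tool_pos: [437.7, -353.4, 29.5]
ee_rot: [-0.0, 0.754, 0.657, -0.0]
ft_force: [0.4, 2.3, 0.2]
opening: 14.1
```

```bash
python3 p.py 457 -340 28 -8.3
```

```text
t 21.45 pos [ 437.7 -353.4   29.5] jaw -7.8 ft [0.36 2.33 0.17] open 14.1
dp [15.9 17.3  1.5] twist [-0.01  0.    0.5 ]
```

Call:
carry_out --increments '[{"dp": [0, 0, 0], "twist": [0, 0, 0], "hand": 0.3}, {"dp": [0, 0, 0], "twist": [0, 0, 0], "hand": 0.6}, {"dp": [0, 0, -3], "twist": [0, 0, 0], "hand": 0.6}, {"dp": [0, 0, -45], "twist": [0, 0, 0], "hand": 0.8}, {"dp": [0, 0, -95], "twist": [0, 0, 0], "hand": 0.8}, {"dp": [0, 0, -95], "twist": [0, 0, 0], "hand": 0.8}]'

```text
time_s: 22.2
tool_pos: [439.3, -354.3, 127.8]
ee_rot: [0.002, 0.754, 0.657, 0.001]
ft_force: [-0.1, -0.1, -0.1]
opening: 70.4
```

```bash
python3 p.py 445.3 13.5 123 -8.4; python3 -c "
from h import *
grab('top','top2')"
```

```text
t 22.2 pos [ 439.3 -354.3  127.8] jaw -7.8 ft [-0.14 -0.1  -0.15] open 70.4
dp [365.2 -44.    4.1] twist [0.29 0.08 0.6 ]
```

View pics/top2.png

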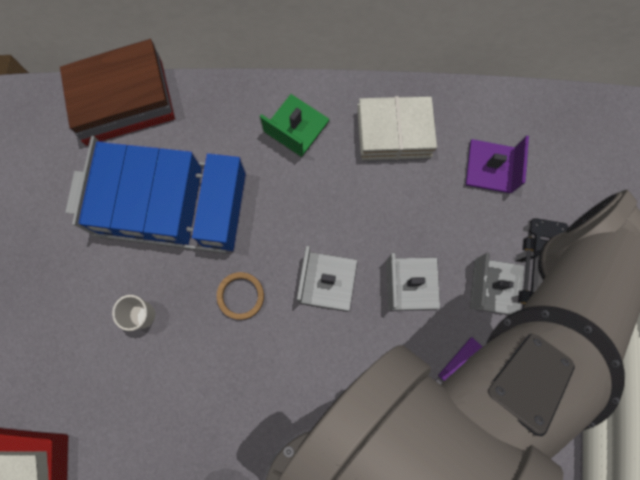

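Call:
carry_out --increments '[{"dp": [50, -6, 0], "twist": [0, 0, 0], "hand": 0.8}, {"dp": [102, -12, 0], "twist": [0, 0, 0.6], "hand": 0.8}, {"dp": [155, -18, 0], "twist": [0, 0, 0.6], "hand": 0.8}, {"dp": [208, -24, 0], "twist": [0, 0, 0.6], "hand": 0.8}, {"dp": [261, -30, 0], "twist": [0, 0, 0.6], "hand": 0.8}, {"dp": [314, -37, 0], "twist": [0, 0, 0.6], "hand": 0.8}, {"dp": [366, -43, 0], "twist": [0, 0, 0.6], "hand": 0.8}, {"dp": [366, -43, 0], "twist": [0, 0, 0.6], "hand": 0.8}, {"dp": [366, -43, 0], "twist": [0, 0, 0.6], "hand": 0.8}]'

```text
time_s: 23.38
tool_pos: [444.3, 15.0, 124.0]
ee_rot: [-0.0, 0.757, 0.654, -0.001]
ft_force: [0.5, -0.8, 0.1]
opening: 75.2
```

```bash
python3 p.py 445.3 13.5 29 -8.4
```

```text
t 23.375 pos [444.3  15.  124. ] jaw -8.37 ft [ 0.55 -0.81  0.09] open 75.2
dp [-1.2  1.3 95. ] twist [-0.05  0.04  0.03]
```

Call:
carry_out --increments '[{"dp": [-0.5, 0.8, 40], "twist": [0, 0, 0], "hand": 0.8}, {"dp": [-0.5, 0.8, 78], "twist": [0, 0, 0], "hand": 0.5}, {"dp": [-0.5, 0.8, 94], "twist": [0, 0, 0], "hand": 0.3}, {"dp": [-0.5, 0.8, 95], "twist": [0, 0, 0], "hand": 0.25}, {"dp": [-0.5, 0.8, 95], "twist": [0, 0, 0], "hand": 0.25}, {"dp": [-0.5, 0.8, 95], "twist": [0, 0, 0], "hand": 0.25}, {"dp": [-0.5, 0.8, 95], "twist": [0, 0, 0], "hand": 0.25}, {"dp": [-0.5, 0.8, 95], "twist": [0, 0, 0], "hand": 0.25}, {"dp": [-0.5, 0.8, 95], "twist": [0, 0, 0], "hand": 0.25}]'

```text
time_s: 24.5
tool_pos: [445.6, 14.8, 29.6]
ee_rot: [0.0, 0.757, 0.654, 0.0]
ft_force: [-0.4, -1.1, -0.1]
opening: 23.4
```

Call:
carry_out --increments '[{"dp": [0, 0, 0], "twist": [0, 0, 0], "hand": 0}, {"dp": [0, 0, 0], "twist": [0, 0, 0], "hand": 0}, {"dp": [0, 0, 0], "twist": [0, 0, 0], "hand": 0}, {"dp": [0, 0, 0], "twist": [0, 0, 0], "hand": 0}]' --force 12

```text
time_s: 25.0
tool_pos: [445.5, 14.7, 29.5]
ee_rot: [-0.0, 0.757, 0.653, -0.0]
ft_force: [-1.7, 0.1, 1.9]
opening: 13.6
```

```bash
python3 p.py 588.7 133.5 28 -5.6
```

```text
t 25.0 pos [445.5  14.7  29.5] jaw -8.4 ft [-1.72  0.14  1.9 ] open 13.6
dp [138.4 124.4   1.5] twist [-0.01 -0.   -2.8 ]
```

Call:
carry_out --increments '[{"dp": [3, 3, 0], "twist": [0, 0, 0], "hand": 0}, {"dp": [6, 6, 0], "twist": [0, 0, 0], "hand": 0}, {"dp": [9, 9, 0], "twist": [0, 0, 0], "hand": 0}, {"dp": [13, 13, 0], "twist": [0, 0, 0], "hand": 0}]'

```text
time_s: 25.5
tool_pos: [458.7, 24.5, 29.2]
ee_rot: [-0.001, 0.757, 0.653, -0.001]
ft_force: [-9.0, -6.4, 9.0]
opening: 14.3
```

Call:
carry_out --increments '[{"dp": [5, 5, 0], "twist": [0, 0, -0.5], "hand": 0}, {"dp": [10, 10, 0], "twist": [0, 0, -1], "hand": 0}, {"dp": [15, 15, 0], "twist": [0, 0, -1.5], "hand": 0}, {"dp": [20, 20, 0], "twist": [0, 0, -2], "hand": 0}, {"dp": [26, 26, 0], "twist": [0, 0, -2.8], "hand": 0}, {"dp": [32, 32, 0], "twist": [0, 0, -2.8], "hand": 0}]'

```text
time_s: 26.25
tool_pos: [495.5, 51.7, 29.2]
ee_rot: [-0.0, 0.741, 0.671, -0.001]
ft_force: [-9.0, -6.9, 11.4]
opening: 14.0
```

```bash
python3 p.py 588.7 133.5 28 -5.6
```

```text
t 26.25 pos [495.5  51.7  29.2] jaw -5.64 ft [-9.01 -6.87 11.39] open 14.0
dp [90.6 84.7  0.9] twist [-0.13  0.06 -0.04]
```

Call:
carry_out --increments '[{"dp": [6, 6, -0.2], "twist": [0, 0, 0], "hand": 0}, {"dp": [13, 12, -0.4], "twist": [0, 0, 0], "hand": 0}, {"dp": [20, 18, -0.4], "twist": [0, 0, 0], "hand": 0}, {"dp": [27, 25, -0.4], "twist": [0, 0, 0], "hand": 0}, {"dp": [34, 31, -0.4], "twist": [0, 0, 0], "hand": 0}, {"dp": [41, 38, -0.4], "twist": [0, 0, 0], "hand": 0}, {"dp": [48, 44, -0.4], "twist": [0, 0, 0], "hand": 0}]'

```text
time_s: 27.12
tool_pos: [545.6, 96.5, 29.8]
ee_rot: [0.0, 0.741, 0.672, -0.0]
ft_force: [-0.4, -0.1, -7.6]
opening: 14.0
```

```bash
python3 p.py 588.7 133.5 28 -5.6
```

```text
t 27.125 pos [545.6  96.5  29.8] jaw -5.6 ft [-0.45 -0.1  -7.62] open 14.0
dp [41.  39.3  1.8] twist [-0.  0.  0.]
```

Call:
carry_out --increments '[{"dp": [6, 6, 0.2], "twist": [0, 0, 0], "hand": 0}, {"dp": [13, 12, 0.2], "twist": [0, 0, 0], "hand": 0}, {"dp": [20, 19, 0.2], "twist": [0, 0, 0], "hand": 0}, {"dp": [27, 26, 0.2], "twist": [0, 0, 0], "hand": 0}, {"dp": [34, 33, 0.2], "twist": [0, 0, 0], "hand": 0}, {"dp": [41, 39, 0.2], "twist": [0, 0, 0], "hand": 0}, {"dp": [41, 39, 0.2], "twist": [0, 0, 0], "hand": 0}]'

```text
time_s: 28.0
tool_pos: [588.4, 133.7, 29.6]
ee_rot: [0.0, 0.741, 0.672, 0.0]
ft_force: [-0.3, -0.3, -7.4]
opening: 13.8
```

```bash
python3 p.py 590.7 153.4 28 -5.6;  python3 -c "
from h import *
grab('top','top3');im=cv2.imread('pics/top3.png');cv2.imwrite('pics/t3.png',cv2.resize(im[140:290,150:350],None,fx=4,fy=4,interpolation=cv2.INTER_CUBIC))
grab('side','side3');im=cv2.imread('pics/side3.png');cv2.imwrite('pics/s3.png',cv2.resize(im[60:260,250:450],None,fx=3,fy=3,interpolation=cv2.INTER_CUBIC))"
```

```text
t 28.0 pos [588.4 133.7  29.6] jaw -5.56 ft [-0.3  -0.27 -7.37] open 13.8
dp [19.9  0.4  1.6] twist [0.01 0.   0.04]
```

View pics/t3.png

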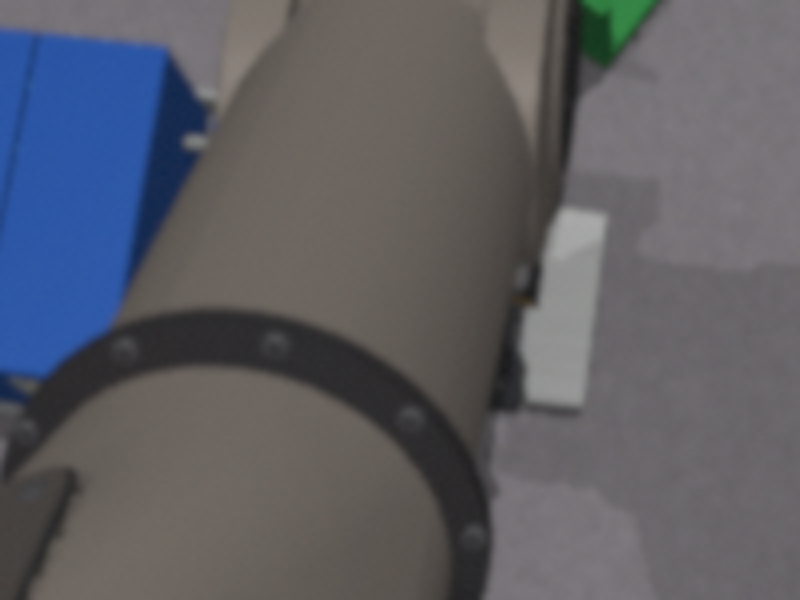

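View pics/s3.png

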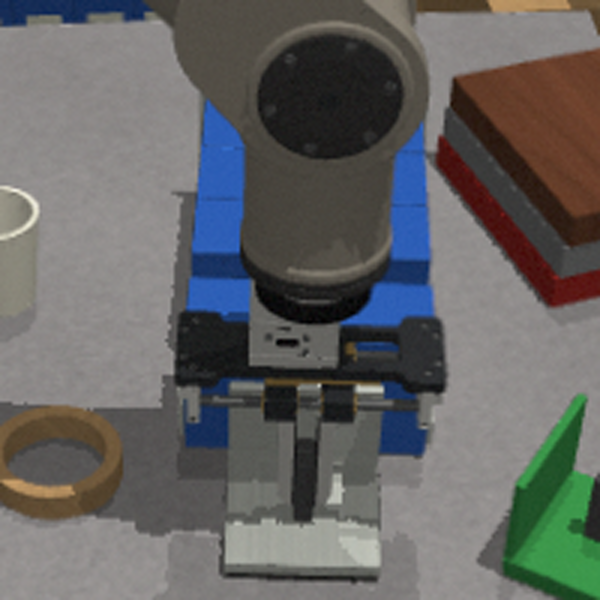

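```bash
python3 -c "
from h import *
c=load('top3')
r=atz(c,(np.array([(606,211),(583,408)])+.5)/4-.5+np.array([150,140]),18)[:,:2]
m=r.mean(0);d=r[0]-r[1];print(r,m,np.linalg.norm(d),np.degrees(np.arctan2(d[1],d[0])))
n=np.array([-d[1],d[0]])/np.linalg.norm(d);print(m+55*n,m+110*n)
"
```

```text
[[636.52880573  74.26227177]
 [526.74797843  84.22219349]] [581.63839208  79.24223263] 110.23171088121836 -5.183996627652049
[586.60788489 134.01726473] [591.5773777  188.79229683]
```

Call:
carry_out --increments '[{"dp": [0, 0, 0], "twist": [0, 0, 0], "hand": 0.25}, {"dp": [0, 0, 0], "twist": [0, 0, 0], "hand": 0.25}, {"dp": [0, 0, 0], "twist": [0, 0, 0], "hand": 0.25}, {"dp": [0, 0, 0], "twist": [0, 0, 0], "hand": 0.25}, {"dp": [0, 0, 0], "twist": [0, 0, 0], "hand": 0.25}, {"dp": [0, 0, 0], "twist": [0, 0, 0], "hand": 0}, {"dp": [0, 0, 0], "twist": [0, 0, 0], "hand": 0}, {"dp": [0, 0, 0], "twist": [0, 0, 0], "hand": 0}, {"dp": [0, 0, 0], "twist": [0, 0, 0], "hand": 0}]'

```text
time_s: 29.22
tool_pos: [587.8, 133.1, 29.6]
ee_rot: [-0.0, 0.741, 0.672, -0.0]
ft_force: [-0.9, 0.3, 0.7]
opening: 13.8
```

```bash
python3 p.py 590.7 153.4 28 -5.6
```

```text
t 29.225 pos [587.8 133.1  29.6] jaw -5.6 ft [-0.93  0.35  0.69] open 13.8
dp [20.5  0.9  1.6] twist [-0.01  0.    0.  ]
```

Call:
carry_out --increments '[{"dp": [3, 0.3, 0], "twist": [0, 0, 0], "hand": 0}, {"dp": [6, 0.6, 0], "twist": [0, 0, 0], "hand": 0}, {"dp": [9, 1, 0], "twist": [0, 0, 0], "hand": 0}, {"dp": [12, 1.2, 0], "twist": [0, 0, 0], "hand": 0}, {"dp": [15, 1.5, 0], "twist": [0, 0, 0], "hand": 0}]'

```text
time_s: 29.85
tool_pos: [590.9, 146.6, 29.7]
ee_rot: [0.0, 0.741, 0.671, -0.0]
ft_force: [-1.4, -6.6, 2.6]
opening: 14.1
```

Call:
carry_out --increments '[{"dp": [2, 0, 0], "twist": [0, 0, 0], "hand": 0}, {"dp": [4, 0, 0], "twist": [0, 0, 0], "hand": 0}, {"dp": [6, 0, 0], "twist": [0, 0, 0], "hand": 0}, {"dp": [8, 0, 0], "twist": [0, 0, 0], "hand": 0}]'

```text
time_s: 30.35
tool_pos: [591.7, 154.6, 29.6]
ee_rot: [0.0, 0.741, 0.671, -0.0]
ft_force: [-1.9, -9.7, 3.7]
opening: 14.2
```

Call:
carry_out --increments '[{"dp": [2.5, 0, 0], "twist": [0, 0, 0], "hand": 0}, {"dp": [5, 0, 0], "twist": [0, 0, 0], "hand": 0}, {"dp": [7.5, 0, 0], "twist": [0, 0, 0], "hand": 0}, {"dp": [10, 0, 0], "twist": [0, 0, 0], "hand": 0}, {"dp": [12.5, 0, 0], "twist": [0, 0, 0], "hand": 0}, {"dp": [15, 0, 0], "twist": [0, 0, 0], "hand": 0}, {"dp": [17.5, 0, 0], "twist": [0, 0, 0], "hand": 0}, {"dp": [20, 0, 0], "twist": [0, 0, 0], "hand": 0}]'

```text
time_s: 31.35
tool_pos: [593.5, 173.2, 29.6]
ee_rot: [0.001, 0.741, 0.671, -0.001]
ft_force: [-3.0, -11.7, 4.8]
opening: 13.7
```

Call:
carry_out --increments '[{"dp": [1, 0, 0], "twist": [0, 0, 0], "hand": 0}, {"dp": [2, 0, 0], "twist": [0, 0, 0], "hand": 0}, {"dp": [3, 0, 0], "twist": [0, 0, 0], "hand": 0}, {"dp": [4, 0, 0], "twist": [0, 0, 0], "hand": 0}]'

```text
time_s: 31.85
tool_pos: [593.9, 177.2, 29.6]
ee_rot: [0.001, 0.741, 0.671, -0.001]
ft_force: [-1.9, -11.9, 4.6]
opening: 13.9
```

```bash
python3 p.py 593.6 183.3 29 -5.6
```

```text
t 31.85 pos [593.9 177.2  29.6] jaw -5.71 ft [ -1.9  -11.86   4.57] open 13.9
dp [ 6.  -0.9  0.6] twist [-0.02  0.14 -0.11]
```

Call:
carry_out --increments '[{"dp": [0.7, 0, 0], "twist": [0, 0, 0], "hand": 0}, {"dp": [1.4, 0, 0], "twist": [0, 0, 0], "hand": 0}, {"dp": [2.1, 0, 0], "twist": [0, 0, 0], "hand": 0}, {"dp": [2.8, 0, 0], "twist": [0, 0, 0], "hand": 0}]'

```text
time_s: 32.35
tool_pos: [594.2, 179.9, 29.6]
ee_rot: [0.001, 0.741, 0.671, -0.001]
ft_force: [-2.1, -11.4, 4.6]
opening: 13.6
```

Call:
carry_out --increments '[{"dp": [0.4, 0, 0], "twist": [0, 0, 0], "hand": 0}, {"dp": [0.8, 0, 0], "twist": [0, 0, 0], "hand": 0}, {"dp": [1.2, 0, 0], "twist": [0, 0, 0], "hand": 0}, {"dp": [1.5, 0, 0], "twist": [0, 0, 0], "hand": 0}]'

```text
time_s: 32.85
tool_pos: [594.3, 181.4, 29.6]
ee_rot: [0.001, 0.741, 0.671, -0.001]
ft_force: [-2.9, -11.9, 5.3]
opening: 13.9
```

Call:
carry_out --increments '[{"dp": [0.4, 0, 0], "twist": [0, 0, 0], "hand": 0}, {"dp": [0.8, 0, 0], "twist": [0, 0, 0], "hand": 0}, {"dp": [1.2, 0, 0], "twist": [0, 0, 0], "hand": 0}]'

```text
time_s: 33.22
tool_pos: [594.4, 182.6, 29.7]
ee_rot: [0.001, 0.741, 0.671, -0.001]
ft_force: [-2.3, -11.9, 3.5]
opening: 13.7
```

Call:
carry_out --increments '[{"dp": [0.4, 0, 0], "twist": [0, 0, 0], "hand": 0}, {"dp": [0.8, 0, 0], "twist": [0, 0, 0], "hand": 0}]'

```text
time_s: 33.48
tool_pos: [594.5, 183.4, 29.7]
ee_rot: [0.001, 0.741, 0.671, -0.001]
ft_force: [-2.6, -11.8, 5.0]
opening: 14.2
```

```bash
python3 p.py 593.6 183.3 29 -5.6;python3 -c "
from h import *
grab('top','top4');im=cv2.imread('pics/top4.png');cv2.imwrite('pics/t4.png',cv2.resize(im[120:290,60:330],None,fx=2.9,fy=2.9,interpolation=cv2.INTER_CUBIC))
grab('side','side4');im=cv2.imread('pics/side4.png');cv2.imwrite('pics/s4.png',cv2.resize(im[60:260,250:450],None,fx=3,fy=3,interpolation=cv2.INTER_CUBIC))"
```

```text
t 33.475 pos [594.5 183.4  29.7] jaw -5.71 ft [ -2.65 -11.78   5.02] open 14.2
dp [-0.2 -0.9  0.7] twist [-0.02  0.14 -0.11]
```

View pics/s4.png

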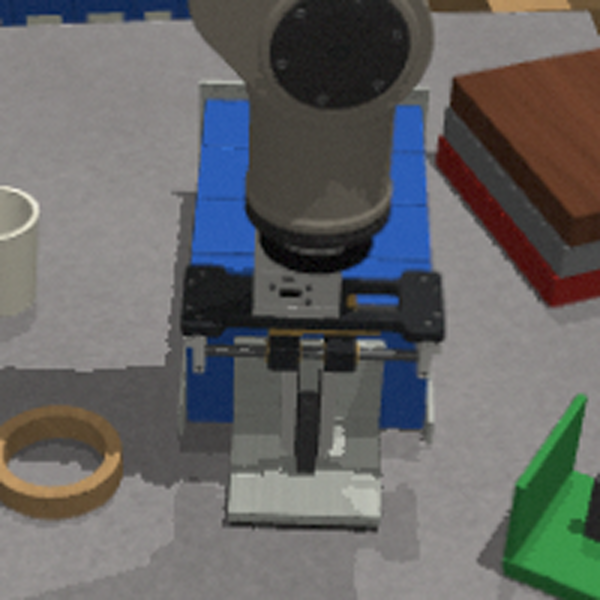

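View pics/t4.png

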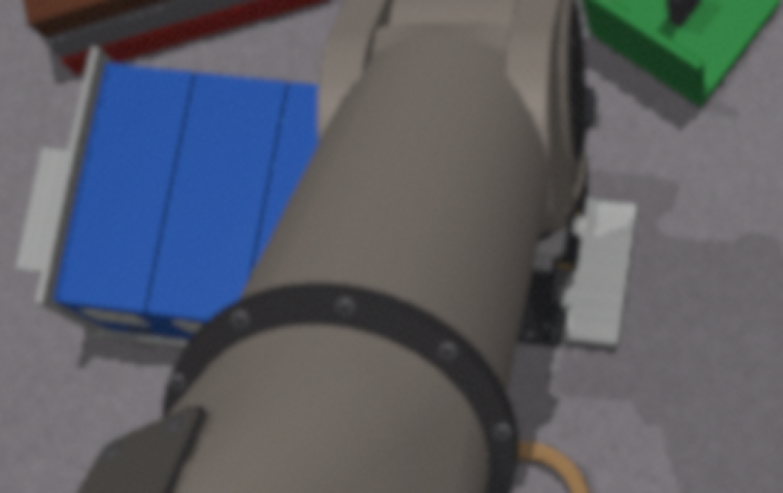

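Call:
carry_out --increments '[{"dp": [0.4, 0, 0], "twist": [0, 0, 0], "hand": 0}, {"dp": [0.8, 0, 0], "twist": [0, 0, 0], "hand": 0}]'

```text
time_s: 33.83
tool_pos: [594.6, 184.2, 29.7]
ee_rot: [0.001, 0.741, 0.671, -0.001]
ft_force: [-2.7, -11.6, 4.6]
opening: 14.2
```

Call:
carry_out --increments '[{"dp": [0.4, 0, 0], "twist": [0, 0, 0], "hand": 0}, {"dp": [0.8, 0, 0], "twist": [0, 0, 0], "hand": 0}]'

```text
time_s: 34.08
tool_pos: [594.7, 184.9, 29.6]
ee_rot: [0.001, 0.742, 0.671, -0.001]
ft_force: [-3.6, -13.4, 6.8]
opening: 13.8
```

```bash
python3 p.py 593.6 183.3 29 -5.6
```

```text
t 34.075 pos [594.7 184.9  29.6] jaw -5.72 ft [ -3.63 -13.45   6.75] open 13.8
dp [-1.7 -0.9  0.6] twist [-0.02  0.15 -0.12]
```

Call:
carry_out --increments '[{"dp": [0.4, 0, 0], "twist": [0, 0, 0], "hand": 0}]'

```text
time_s: 34.2
tool_pos: [594.7, 185.0, 29.6]
ee_rot: [0.001, 0.742, 0.671, -0.001]
ft_force: [-3.5, -14.5, 6.0]
opening: 14.0
```

Call:
carry_out --increments '[{"dp": [0.3, 0, 0], "twist": [0, 0, 0], "hand": 0}]'

```text
time_s: 34.33
tool_pos: [594.7, 185.1, 29.6]
ee_rot: [0.001, 0.742, 0.671, -0.001]
ft_force: [-2.8, -15.6, 5.4]
opening: 14.1
```

```bash
python3 p.py 593.6 183.3 29 -5.6
```

```text
t 34.325 pos [594.7 185.1  29.6] jaw -5.74 ft [ -2.85 -15.64   5.43] open 14.1
dp [-1.9 -0.9  0.6] twist [-0.03  0.18 -0.14]
```

Call:
carry_out --increments '[{"dp": [0, 0, 0], "twist": [0, 0, 0], "hand": 0.18}, {"dp": [0, 0, 0], "twist": [0, 0, 0], "hand": 0.3}, {"dp": [0, 0, 0], "twist": [0, 0, 0], "hand": 0.6}, {"dp": [0, 0, 0], "twist": [0, 0, 0], "hand": 0.6}, {"dp": [0, 0, -5], "twist": [0, 0, 0], "hand": 0.6}, {"dp": [0, 0, -30], "twist": [0, 0, 0], "hand": 0.6}, {"dp": [0, 0, -80], "twist": [0, 0, 0], "hand": 0.6}, {"dp": [0, 0, -130], "twist": [0, 0, 0], "hand": 0.6}, {"dp": [0, 0, -170], "twist": [0, 0, 0], "hand": 0.6}]'

```text
time_s: 35.45
tool_pos: [595.1, 188.2, 202.1]
ee_rot: [0.0, 0.741, 0.672, 0.001]
ft_force: [-0.4, 0.6, 0.6]
opening: 56.2
```

```bash
python3 p.py 530 -150 200 -5.6
```

```text
t 35.45 pos [595.1 188.2 202.1] jaw -5.61 ft [-0.38  0.56  0.59] open 56.2
dp [-343.   -31.7    1.8] twist [ 0.06 -0.05 -0.01]
```

Move the arm aside to see clearly.

Call:
carry_out --increments '[{"dp": [-50, -5, 0], "hand": 0.6, "twist": [0, 0, 0]}, {"dp": [-105, -10, 0], "hand": 0.6, "twist": [0, 0, 0]}, {"dp": [-160, -15, 0], "hand": 0.6, "twist": [0, 0, 0]}, {"dp": [-215, -20, 0], "hand": 0.6, "twist": [0, 0, 0]}, {"dp": [-270, -25, 0], "hand": 0.6, "twist": [0, 0, 0]}, {"dp": [-325, -30, 0], "hand": 0.6, "twist": [0, 0, 0]}, {"dp": [-380, -30, 0], "hand": 0.6, "twist": [0, 0, 0]}, {"dp": [-430, -30, 0], "hand": 0.6, "twist": [0, 0, 0]}, {"dp": [-430, -30, 0], "hand": 0.6, "twist": [0, 0, 0]}]'

```text
time_s: 36.58
tool_pos: [521.7, -241.0, 200.3]
ee_rot: [0.001, 0.743, 0.669, -0.0]
ft_force: [-0.7, 1.4, 0.7]
opening: 56.5
```

```bash
python3 -c "
from h import *
grab('top','top5');im=cv2.imread('pics/top5.png');cv2.imwrite('pics/t5.png',cv2.resize(im[130:270,70:270],None,fx=4,fy=4,interpolation=cv2.INTER_CUBIC))
grab('side','side5');im=cv2.imread('pics/side5.png')"
```

```text
(no output)
```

View pics/t5.png

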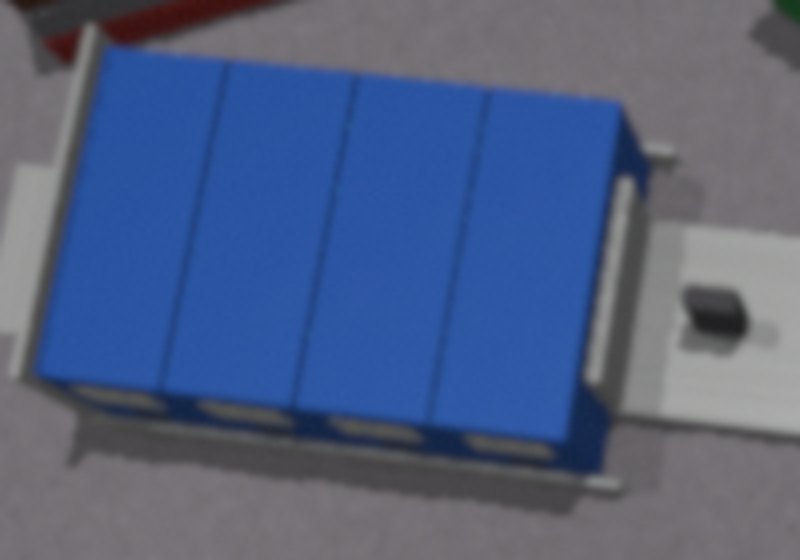

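View pics/side5.png

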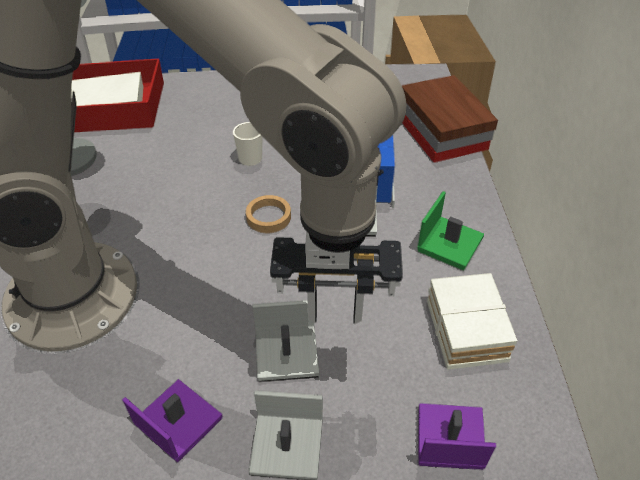

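Call:
carry_out --increments '[{"dp": [0, 0, 0], "twist": [0, 0, 0], "hand": 0.6}, {"dp": [0, 0, 0], "twist": [0, 0, 0], "hand": 0.6}, {"dp": [0, 0, 0], "twist": [0, 0, 0], "hand": 0.6}, {"dp": [0, 0, 0], "twist": [0, 0, 0], "hand": 0.6}, {"dp": [0, 0, 0], "twist": [0, 0, 0], "hand": 0.6}, {"dp": [0, 0, 0], "twist": [0, 0, 0], "hand": 0.6}, {"dp": [0, 0, 0], "twist": [0, 0, 0], "hand": 0.6}, {"dp": [0, 0, 0], "twist": [0, 0, 0], "hand": 0.6}]'

```text
time_s: 37.67
tool_pos: [523.0, -236.8, 199.7]
ee_rot: [0.0, 0.741, 0.672, -0.0]
ft_force: [-0.1, -0.1, -0.5]
opening: 56.7
```

```bash
python3 -c "
from h import *
grab('top','top6');a=cv2.imread('pics/top5.png').astype(int);b=cv2.imread('pics/top6.png').astype(int)
d=abs(a-b)[130:270,70:300].max(2);print('maxdiff',d.max(),(d>12).sum())
c=load('top6')
f=atz(c,(np.array([(631,180),(597,382)])+.5)/4-.5+np.array([70,130]),90)[:,:2]
e=atz(c,(np.array([(618,103),(567,440)])+.5)/4-.5+np.array([70,130]),110)[:,:2]
for q in (f,e):
  m=q.mean(0);d=q[0]-q[1];print(q,m,np.linalg.norm(d),np.degrees(np.arctan2(d[1],d[0])))
d=e[0]-e[1];x=d/np.linalg.norm(d);y=np.array([-x[1],x[0]]);v=f.mean(0)-e.mean(0);print('x off',v@x,'plate centre y',v@y)
im=cv2.imread('pics/top6.png');cv2.imwrite('pics/t6.png',cv2.resize(im[190:260,200:340],None,fx=5,fy=5,interpolation=cv2.INTER_CUBIC))
"
```

```text
maxdiff 8 0
[[651.66910458 225.60946413]
 [544.48573921 237.55920749]] [598.0774219  231.58433581] 107.84743936183183 -6.361566184326693
[[686.43153066 231.05060066]
 [510.48040036 247.34347283]] [598.45596551 239.19703675] 176.703870752401 -5.290436631074176
x off 0.3249933719417968 plate centre y -7.615174987375871
```

View pics/top6.png

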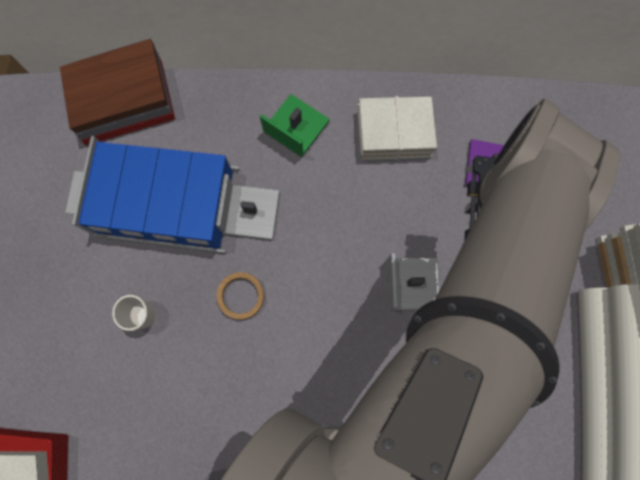

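View pics/t6.png

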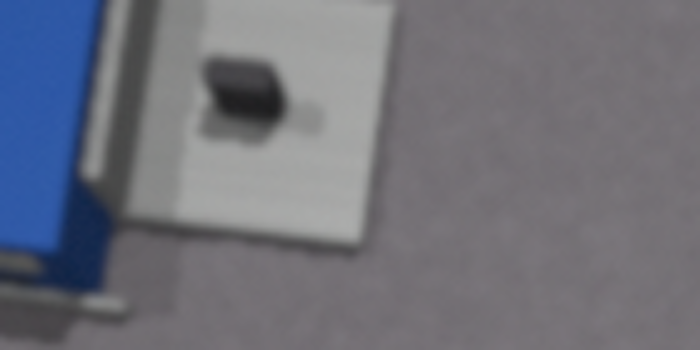

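```bash
python3 -c "
from bench import env
print(env.hand_in()); s=env.read_state(); print(s['time_s'],s['ft_force'])"
```

```text
the job is handed in; nothing more can be done
None
the job is handed in; nothing more can be done
```

The support that stood nearest the row gripped best. I slid it square against the end box, pushed the box home and let go, and the box is staying home. I handed in at about 37.7 s of the 72 s.

- **Drag trials:** all three supports were slid 5 cm or more along the desk and left standing where each slide ended.

| Support | Drag when level | Notes |
|---|---|---|
| Nearest the row | about 5 N | 6.6 N on the way to the box, with about 2.6 N bearing down |
| Middle | about 0.5 N with some weight taken off; 3.7 N with 6 N bearing down | no clean level reading; clearly below 5 N |
| Farthest | about 2.3 N | above the 1.5 N given for a worn sole, possibly sensor offset; well below 5 N |

- **Push:** I pushed in small steps until the tool stopped moving and the force rose. The wrist force peaked at about 16 N, of which I estimate 8 N was on the box.
- **Last checks:**
  - The box had moved in about 31 mm and its gap to the row was closed.
  - The support was about 0.3 mm off mid-width and within about 1° of square.
  - Pictures taken 1 s apart showed no movement around the box.
  - The other two supports stood upright and clear of the row. The middle one was in the last picture; the farthest was hidden by the arm there, but seen upright in the picture about 1 s before.
  - The cup, tape and paper bundle looked unmoved, and the gripper was clear of everything.
- **One disagreement:** the edges I read off the last top picture suggest a gap of about 3.6 mm between the face and the box, just over the 3 mm allowed. I put this down to edge-reading error, because the spring pushes the box against the support and nothing was moving.

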